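Put the pickling tray away in the fume cabinet

TASK

Put the pickling tray away in the fume cabinet: raise the clear front sash by its bar handle, slide the tray along the bench until it is wholly inside, with its jar and bottle still standing in it, then ease the sash right down until it is fully shut. Do not lift the tray or let the sash slam, and leave the beaker and amber bottle inside the cabinet, and the flux pot and ring clamp beside it, where they are.

Things in the scene. Friction and masses are not known exactly. Their poses are not given: they have to be found in the camera images.
- fume_cabinet: Low clear fume cabinet with aluminium posts, fixed, 540 mm wide (y), 300 deep, 285 high; its two sash guides stand 535 high. No floor or sill: bench inside. Origin on the bench in the sash plane, mid-width; x into the cabinet, y to the left seen from the robot, z up. Opening 490 mm wide between the guides, whose faces are 15 mm before the sash plane. A hotplate stands inside at x above 0.17.
- sash (a joint): Height of the sliding sash above fully shut, m: 0 shut, 0.24 upper stop; its lower edge is 4 mm + this above the bench. A clear pane with a 12 mm thick, 86 mm high aluminium bottom rail. Counterweighted: it stays where it is left and takes about 5 N to move either way, anywhere along the handle. Move it at a hand's pace, never down faster than 0.4 m/s.
- sash_handle (a point): Middle of the sash's handle: a round black bar 14 mm thick, 440 mm long, along the cabinet's y, 75 mm in front of the sash plane (60 mm before the posts), on an arm 8 mm inside each end. It rides with the sash; 70 mm above the bench when shut. Fingertips fit under it.
- tray_center (a point): Centre of the open blue plastic tray, 100 (its x) by 150 (its y) by 32 mm high (centre 16 mm up), walls 4 mm, about 0.8 kg with its load. It stands on the bench before the cabinet, a long side towards the robot, axes within 10 degrees of the cabinet's, up to 70 mm left or right of the cabinet's middle. Its load stands clear of the handle's upward path.
- jar_center (a point): Centre of the lidded glass jar standing in the tray's right half (tray -y): diameter 60 mm, height 85 mm. Its z axis is its own upright axis.
- bottle_center (a point): Centre of the white bottle with red cap standing in the tray's left half (tray +y): diameter 50 mm, height 105 mm. Its z axis is its own upright axis. Its top is 109 mm above the bench.
- beaker: Empty glass beaker inside the cabinet beside its left wall; diameter 60 mm, height 85 mm, origin at the centre of its underside. The tray goes in between it and the amber bottle. Leave alone.
- amber_bottle: Amber bottle inside the cabinet beside its right wall; diameter 56 mm, height 130 mm, origin at the centre of its underside. Leave alone.
- flux_pot: Small white pot with green lid on the bench just outside the cabinet's left front post; diameter 52 mm, height 50 mm, origin at the centre of its underside. Leave alone.
- ring_clamp: Wooden ring clamp with brass band lying on the bench outside the right front post; about 130 by 30 mm, 26 mm high, origin at its middle on the bench. Leave alone.
Things that resemble listed ones, but are neither listed nor needed, are in the scene too. What is meant by the part that bears tray_center is not pink, and is the larger of those in its own colour. What is shaped like the part that bears bottle_center but black is not meant.

How it is judged:
By the outcome, as a careful person would: the job done as asked, in the order asked, and still so for the second after the job is handed in, with the robot touching nothing.
It also fails if it takes over 72 s, if anything falls off the work surface, if the arm or the gripper's body presses on something with over 40 N, if the wrist force passes 120 N, or if a joint passes its speed limit or range.

ROBOT

A 6-joint arm with a two-finger parallel gripper is mounted at the origin on the work surface. World frame = base frame: x ahead of the robot, y to its left, z up, the work surface at z = 0. Lengths are in mm, angles in rad, forces in N, time in s.
With the tool pointing down it reaches from about 275 to 725 mm from the base axis. Payload 5.6 kg.
Tool frame: the origin (TCP) lies midway between the tips of the shut fingers; the grasp point (between the pads) lies arm.hold_point_z behind it (arm.hold_point_z is the distance from the TCP to the grasp point, in mm); z points along the fingers, y is the line along which they close (so a half turn about z gives the same grasp; the last joint's range is limited). The gripper opens to 85 mm and grips with 20 to 120 N. Pads are 22 mm wide; open, the fingers measure 114 mm over their backs; the gripper's body (76 mm by 85 mm) begins 54 mm behind the grasp point. The pads swing forward as they close: fully open they stand 13 mm farther back than shut.
Start: joints at [-0.825, 0.255, 0.108, 0, -1.424, -0.285], TCP at [244.583, -492.618, 231.283] pointing down, gripper open.
Joint ranges: [-2.95, 2.95], [-1.21, 1.97], [-1.09, 1.5], [-2.87, 1.71], [-2.94, -0.07], [-3.05, 3.05]. Speed limits (rad/s): [2.57, 2.57, 3.14, 3.14, 3.14, 3.14].

INTERFACE

Orientations are given as a unit quaternion [w, x, y, z].
In Python, from rig import arm, claw, eyes, ticket gives the robot as it stands. Calls block until the motion is done:
- arm.move_ptp(position, orientation): joint-space move of the TCP to a pose.
- arm.move_l(position, attitude=None, max_speed=150, until_force=None): straight line of the TCP; attitude=None keeps the orientation; max_speed is the mean speed in mm/s. With until_force (N) it stops when the force on the tool has changed by that much, and returns True; else False.
- arm.set_joints(angles): joint-space move.
- claw.set_gripper(opening): finger opening in mm; the grip force is fixed at half the most; returns when the fingers have stopped.
- arm.pause(seconds).
- arm.ik(position, orientation): joint angles nearest the present ones, or None.
- arm.state(): the state.
- eyes.snapshot(name): name is "scene" or "side" or "wrist"; returns a dict with "frame" (384x512x3 uint8, red, green, blue), "fx", "fy", "cx", "cy" (pixels), "world_from_camera" (4x4, takes a point from camera to world coordinates). Camera axes: x right, y down, z forward; pixel columns grow to the right and rows downward; lengths in mm; the calibration is good to about 2 mm. A picture is of the moment at which its call begins. There is no depth.
A pose or a line that the arm cannot do raises arm.Unreachable and nothing moves.
- ticket.close_job(): hands the job in; it is judged then, once.
The state is a dict: "time_s": time; "joint_positions": joint angles; "joint_vel": joint speeds; "tau": joint torques, N m; "tcp_pos": TCP position; "tool_rot": TCP orientation; "contact_force": force on the tool from outside, world axes, zero at the start; "wrist_torque": the same for the moment, N m; "gripper_width": finger opening in mm; "grip_force": force on a finger pad.
Only numpy, scipy, OpenCV 4.12 (cv2) and the standard library are available. Lean on these libraries where they do the work, as an engineer would, in place of code of your own. Each camera call takes 0.05 s, during which the arm holds its last target. There are 200 camera calls.

## Working session

There is one attempt and no reset: what is moved stays moved. The work goes in short steps, each a Python script; the robot and the scene stay as the last script left them, time stands still between calls to the robot, and variables do not carry over. Pictures are saved under pics/ and viewed, at most 10 in all, crops included, and the job is handed in when it is done.

```bash
ls; mkdir -p pics
python3 - <<'E'
from rig import arm,claw,eyes
import cv2,numpy as np
for n in ("scene","side"):
    s=eyes.snapshot(n); cv2.imwrite(f"pics/{n}0.png",cv2.resize(s["frame"][:,:,::-1],(800,600),interpolation=cv2.INTER_CUBIC))
    np.savez(f"{n}0.npz",**s)
    print(n,s["fx"],s["cx"],s["cy"],np.round(s["world_from_camera"],3).tolist())
print(arm.state(),arm.hold_point_z)
E
```

```text
pics
scene 458.7081856087566 252.97445868326184 187.77154665260744 [[-0.98, -0.185, 0.067, 511.163], [-0.197, 0.928, -0.318, 379.827], [-0.004, -0.325, -0.946, 1186.41], [0.0, 0.0, 0.0, 1.0]]
side 449.76927395518476 257.502150788874 190.88880213797688 [[-0.82, -0.386, 0.423, -1.305], [-0.572, 0.574, -0.586, 794.161], [-0.016, -0.722, -0.691, 986.028], [0.0, 0.0, 0.0, 1.0]]
{'time_s': 0.1, 'joint_positions': array([-8.25406014e-01,  2.55688451e-01,  1.07123533e-01, -4.21845500e-04,
       -1.42393628e+00, -2.84588100e-01]), 'joint_vel': array([ 1.49473620e-03, -7.65238771e-04,  2.59748394e-03,  6.58691126e-04,
        2.04584830e-03,  9.05305448e-05]), 'tau': array([-5.15554450e-03, -3.87602055e+01,  2.38472092e+01,  5.37798420e+00,
       -3.83929670e-03, -8.10840504e-06]), 'tcp_pos': array([ 244.40124182, -492.20246237,  230.48185722]), 'tool_rot': array([-2.38278582e-04, -2.28337739e-01,  9.73581587e-01,  8.44624878e-04]), 'contact_force': array([-0.04200091, -0.2222724 ,  0.29772044]), 'wrist_torque': array([ 0.01797612, -0.02218676, -0.0109216 ]), 'grip_force': 0.0, 'gripper_width': 85.2233674480884} 18.700000000000003
```

View pics/scene0.png

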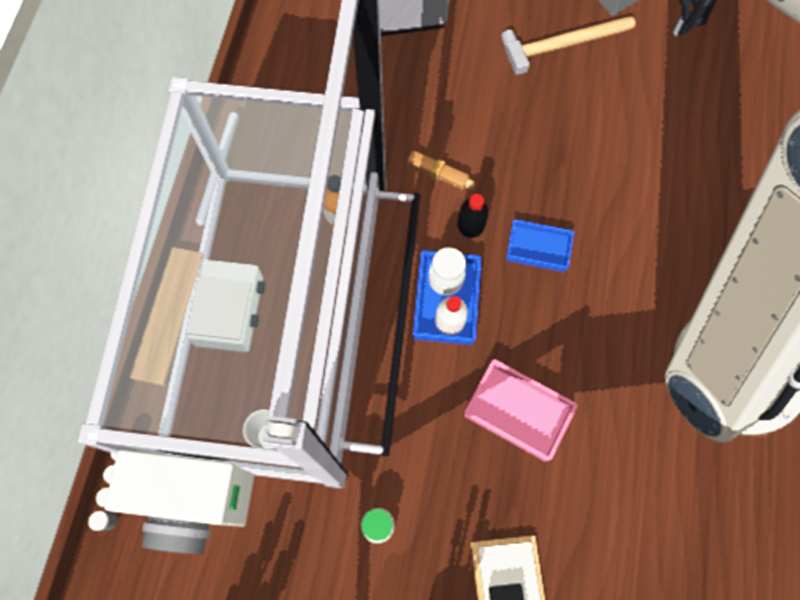

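View pics/side0.png

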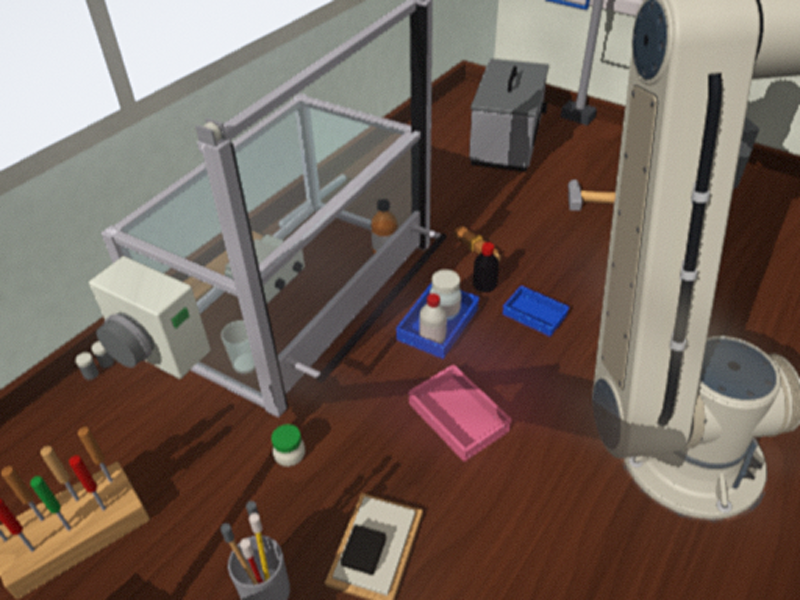

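The scene picture (800x600) shows the handle from (415,196) to (386,454). The loaded tray's corners are about (420,252), (481,256), (473,343) and (414,336), with the jar at its -y end and the bottle at its +y end. A black bottle stands at (474,215), a small blue tray at (540,245) and a pink tray at (520,410). The side view agrees.

```bash
cat > h.py <<'E'
import numpy as np,cv2
def ray(s,px):
    M=s["world_from_camera"];d=M[:3,:3]@np.array([(px[0]-s["cx"])/s["fx"],(px[1]-s["cy"])/s["fy"],1.])
    return M[:3,3],d
def onz(s,px,z):
    o,d=ray(s,px);return o+d*(z-o[2])/d[2]
def blobs(s,lo,hi,amin=30):
    hsv=cv2.cvtColor(s["frame"],cv2.COLOR_RGB2HSV)
    m=cv2.inRange(hsv,np.array(lo),np.array(hi))
    m=cv2.morphologyEx(m,cv2.MORPH_CLOSE,np.ones((3,3)))
    c,_=cv2.findContours(m,cv2.RETR_EXTERNAL,cv2.CHAIN_APPROX_NONE)
    return sorted([k for k in c if cv2.contourArea(k)>amin],key=cv2.contourArea,reverse=True)
BLUE=((105,130,60),(125,255,255))
E
python3 - <<'E'
from h import *
s=dict(np.load("scene0.npz")); f=1/1.5625
P=lambda u,v,z:np.round(onz(s,(u*f,v*f),z),0)
for n,u,v,z in [("h-",416,196,70),("h+",386,454,70),("postR",374,175,0),("flux",377,525,50),("clampA",413,158,13),("clampB",470,184,13),("blackcap",477,202,105),("bottlecap",454,304,109),("jarlid",449,263,89),("amber",333,183,130),("beaker",262,430,0)]: print(n,P(u,v,z))
for c in blobs(s,*BLUE)[:2]:
    q=np.array([onz(s,p[0],32)[:2] for p in c],np.float32)
    r=cv2.minAreaRect(q); print("blue",r,np.round(cv2.boxPoints(r)).tolist())
for c in blobs(s,(150,60,60),(175,255,255))[:1]:
    print("pink",np.round(cv2.boxPoints(cv2.minAreaRect(np.array([onz(s,p[0],25)[:2] for p in c],np.float32)))).tolist())
# handle: dark pixels near line, fit
g=s["frame"].max(2); L=[]
for v in range(135,285,3):
    u0=(416+(386-416)*(v*1.5625-196)/258)*f
    us=np.arange(int(u0)-6,int(u0)+7); w=np.clip(45-g[v,us].astype(float),0,None)
    if w.sum()>30: L.append(onz(s,((us*w).sum()/w.sum(),v),70)[:2])
L=np.array(L);print(len(L));p=np.polyfit(L[:,1],L[:,0],1);print(p,np.std(np.polyval(p,L[:,1])-L[:,0]))
E
```

```text
h- [ 591. -176.   70.]
h+ [554. 262.  70.]
postR [ 680. -238.    0.]
flux [547. 366.  50.]
clampA [ 615. -280.   13.]
clampB [ 503. -248.   13.]
blackcap [ 486. -168.  105.]
bottlecap [494.  17. 109.]
jarlid [513. -58.  89.]
amber [ 725. -143.  130.]
beaker [764. 257.   0.]
blue ((506.486328125, -20.801971435546875), (105.92704772949219, 160.40415954589844), 5.562541484832764) [[446.0, 54.0], [462.0, -106.0], [567.0, -95.0], [551.0, 64.0]]
blue ((364.62579345703125, -145.23736572265625), (79.79354095458984, 107.2371597290039), 88.99662780761719) [[310.0, -184.0], [418.0, -186.0], [419.0, -106.0], [312.0, -104.0]]
pink [[266.0, 117.0], [414.0, 68.0], [448.0, 172.0], [300.0, 221.0]]
46
[-8.24633456e-02  5.78202338e+02] 0.5728910127970739
```

```bash
cat >> h.py <<'E'
from scipy.spatial.transform import Rotation as R
YAW=np.arctan(.0825); CX=np.array([np.cos(YAW),np.sin(YAW),0]); CY=np.array([-np.sin(YAW),np.cos(YAW),0]); Z=np.array([0,0,1.])
O=np.array([574.7,43,0])+75*CX
def W(x,y,z): return O+x*CX+y*CY+z*Z
def quat(t,lateral,flip=1):
    z=np.sin(t)*CX-np.cos(t)*Z; y=flip*(CY if lateral else np.cos(t)*CX+np.sin(t)*Z)
    q=R.from_matrix(np.c_[np.cross(y,z),y,z]).as_quat(); return q[[3,0,1,2]],z
def hpose(t,yc,h,back=0,flip=1):   # TCP to have grasp point at handle
    q,z=quat(t,False,flip); return W(-75,yc,h)+(18.7-back)*z,q
def ppose(t,xc,yc,h=15,flip=1):    # open-finger tip centre at xc
    q,z=quat(t,True,flip); return W(xc,yc,h)+13*z,q
E
python3 - <<'E'
from h import *; from rig import arm
for f in (1,-1):
  for t in (0,.3,.5):
    for h,b in ((70,80),(70,0),(310,0),(310,80)):
      print("H",f,t,h,b,np.round(arm.ik(*hpose(t,80,h,b,f)),2) if arm.ik(*hpose(t,80,h,b,f)) is not None else None)
  for t in (.8,.95,1.05):
    for x,h in ((-235,15),(-235,120),(28,15)):
      k=arm.ik(*ppose(t,x,-58,h,f)); print("P",f,t,x,h,None if k is None else np.round(k,2))
E
```

```text
H 1 0 70 80 [ 0.48  0.36  0.    0.   -1.21  2.74]
H 1 0 70 0 [ 0.48  0.43 -0.11  0.   -1.03  2.74]
H 1 0 310 0 [ 0.48  0.31  0.34  0.   -1.59  2.74]
H 1 0 310 80 [ 0.48  0.33  0.57  0.   -1.81  2.74]
H 1 0.3 70 80 [ 0.58  0.15 -0.42  0.21 -0.75  2.5 ]
H 1 0.3 70 0 [ 0.56  0.28 -0.5   0.26 -0.54  2.46]
H 1 0.3 310 0 [ 0.56  0.11 -0.02  0.15 -1.18  2.62]
H 1 0.3 310 80 [ 0.59  0.06  0.12  0.15 -1.37  2.62]
H 1 0.5 70 80 [ 0.6   0.03 -0.79  0.68 -0.39  2.03]
H 1 0.5 70 0 None
H 1 0.5 310 0 [ 0.62 -0.01 -0.28  0.32 -0.89  2.45]
H 1 0.5 310 80 [ 0.68 -0.1  -0.18  0.31 -1.09  2.46]
P 1 0.8 -235 15 [-0.42  0.09 -0.81 -1.74 -0.36  0.55]
P 1 0.8 -235 120 None
P 1 0.8 28 15 None
P 1 0.95 -235 15 [-0.86  0.34 -1.01 -2.04 -0.83  1.32]
P 1 0.95 -235 120 None
P 1 0.95 28 15 [-0.31  0.48 -0.43 -2.22 -0.4   0.93]
P 1 1.05 -235 15 None
P 1 1.05 -235 120 [-0.52 -0.18 -0.84 -1.66 -0.52  0.43]
P 1 1.05 28 15 [-0.39  0.55 -0.55 -2.43 -0.66  1.23]
H -1 0 70 80 [ 0.48  0.36  0.    0.   -1.21 -0.4 ]
H -1 0 70 0 [ 0.48  0.43 -0.11  0.   -1.03 -0.4 ]
H -1 0 310 0 [ 0.48  0.31  0.34  0.   -1.59 -0.4 ]
H -1 0 310 80 [ 0.48  0.33  0.57  0.   -1.81 -0.4 ]
H -1 0.3 70 80 [ 0.58  0.15 -0.42  0.21 -0.75 -0.64]
H -1 0.3 70 0 [ 0.56  0.28 -0.5   0.26 -0.54 -0.68]
H -1 0.3 310 0 [ 0.56  0.11 -0.02  0.15 -1.18 -0.52]
H -1 0.3 310 80 [ 0.59  0.06  0.12  0.15 -1.37 -0.52]
H -1 0.5 70 80 [ 0.6   0.03 -0.79  0.68 -0.39 -1.11]
H -1 0.5 70 0 None
H -1 0.5 310 0 [ 0.62 -0.01 -0.28  0.32 -0.89 -0.69]
H -1 0.5 310 80 [ 0.68 -0.1  -0.18  0.31 -1.09 -0.68]
P -1 0.8 -235 15 [-0.42  0.09 -0.81 -1.74 -0.36 -2.59]
P -1 0.8 -235 120 None
P -1 0.8 28 15 None
P -1 0.95 -235 15 [-0.86  0.34 -1.01 -2.04 -0.83 -1.82]
P -1 0.95 -235 120 None
P -1 0.95 28 15 [-0.31  0.48 -0.43 -2.22 -0.4  -2.21]
P -1 1.05 -235 15 None
P -1 1.05 -235 120 [-0.52 -0.18 -0.84 -1.66 -0.52 -2.71]
P -1 1.05 28 15 [-0.39  0.55 -0.55 -2.43 -0.66 -1.91]
```

```bash
cat >> h.py <<'E'
def pq(t,phi,flip=1):
    d=np.cos(phi)*CX+np.sin(phi)*CY; l=np.cross(Z,d)
    z=np.sin(t)*d-np.cos(t)*Z; y=flip*l
    return R.from_matrix(np.c_[np.cross(y,z),y,z]).as_quat()[[3,0,1,2]],z
def pp(t,phi,xc,yc,h=15,flip=1,off=13):
    q,z=pq(t,phi,flip); return W(xc,yc,h)+off*z,q
E
python3 - <<'E'
from h import *; from rig import arm
xs=[-215,-165,-115,-65,-15,30]
for t in (.6,.7,.8,.9,1.,1.1):
  for phi in (-.3,-.2,-.1,0,.1,.2,.3):
    ks=[arm.ik(*pp(t,phi,x,-58)) for x in xs]
    print(t,phi,"".join(".X"[k is not None] for k in ks),*[("--" if k is None else f"({k[0]:.1f},{k[3]:.1f},{k[4]:.2f})") for k in ks[2:]])
E
```

```text
0.6 -0.3 ...... -- -- -- --
0.6 -0.2 ...... -- -- -- --
0.6 -0.1 ...... -- -- -- --
0.6 0 ...... -- -- -- --
0.6 0.1 ...... -- -- -- --
0.6 0.2 XXXXXX (0.2,-0.5,-0.12) (0.2,-0.4,-0.14) (0.2,-0.3,-0.17) (0.2,-0.3,-0.20)
0.6 0.3 XXXXXX (0.1,-0.7,-0.27) (0.1,-0.6,-0.28) (0.1,-0.5,-0.30) (0.1,-0.5,-0.32)
0.7 -0.3 ...... -- -- -- --
0.7 -0.2 ...... -- -- -- --
0.7 -0.1 ...... -- -- -- --
0.7 0 ...... -- -- -- --
0.7 0.1 X..... -- -- -- --
0.7 0.2 XXXXXX (0.0,-1.0,-0.21) (0.1,-0.9,-0.19) (0.1,-0.7,-0.18) (0.1,-0.6,-0.18)
0.7 0.3 XXXXXX (-0.1,-1.0,-0.33) (-0.0,-1.0,-0.32) (0.0,-0.9,-0.31) (0.0,-0.8,-0.31)
0.8 -0.3 XXX... (-0.4,-2.8,-0.42) -- -- --
0.8 -0.2 XXXX.. (-0.4,-2.4,-0.28) (-0.3,-2.5,-0.22) -- --
0.8 -0.1 XXX... (-0.2,-1.9,-0.17) -- -- --
0.8 0 XXXX.. (-0.2,-1.7,-0.19) (-0.0,-1.4,-0.08) -- --
0.8 0.1 XXXXXX (-0.2,-1.5,-0.27) (-0.1,-1.4,-0.20) (-0.0,-1.2,-0.14) (0.1,-1.0,-0.09)
0.8 0.2 XXXXXX (-0.2,-1.4,-0.36) (-0.1,-1.4,-0.31) (-0.1,-1.2,-0.27) (-0.0,-1.1,-0.24)
0.8 0.3 XXXXXX (-0.3,-1.4,-0.45) (-0.2,-1.3,-0.41) (-0.1,-1.2,-0.38) (-0.1,-1.1,-0.36)
0.9 -0.3 ...... -- -- -- --
0.9 -0.
[... 869 characters left out ...]
-0.51)
1.0 0.2 XXXXXX (-0.6,-1.9,-0.74) (-0.5,-1.9,-0.67) (-0.4,-1.9,-0.60) (-0.3,-1.9,-0.54)
1.0 0.3 XXXXXX (-0.6,-1.8,-0.76) (-0.5,-1.8,-0.70) (-0.4,-1.8,-0.64) (-0.3,-1.7,-0.59)
1.1 -0.3 ...... -- -- -- --
1.1 -0.2 ...XX. -- (-0.5,-2.8,-1.12) (-0.4,-2.9,-1.00) --
1.1 -0.1 ..XXXX (-0.6,-2.5,-1.17) (-0.5,-2.6,-1.03) (-0.4,-2.7,-0.92) (-0.4,-2.7,-0.83)
1.1 0 .XXXXX (-0.7,-2.4,-1.06) (-0.6,-2.4,-0.95) (-0.5,-2.5,-0.86) (-0.4,-2.5,-0.77)
1.1 0.1 XXXXXX (-0.7,-2.2,-0.98) (-0.6,-2.2,-0.89) (-0.5,-2.3,-0.81) (-0.4,-2.3,-0.73)
1.1 0.2 XXXXXX (-0.7,-2.0,-0.94) (-0.6,-2.1,-0.87) (-0.5,-2.1,-0.79) (-0.4,-2.1,-0.73)
1.1 0.3 XXXXXX (-0.7,-1.9,-0.93) (-0.6,-1.9,-0.87) (-0.5,-1.9,-0.81) (-0.4,-1.9,-0.75)
```

Run:
```python
from h import *; from rig import arm,claw,eyes
T=.3;Y=80
arm.move_ptp(*hpose(T,Y,170,80,-1)); claw.set_gripper(50)
arm.move_l(*hpose(T,Y,70,70,-1),max_speed=150)
for n in("scene","side"):
    s=eyes.snapshot(n); cv2.imwrite(f"pics/{n}1.png",s["frame"][:,:,::-1])
a=cv2.imread("pics/scene1.png")[90:310,150:420];b=cv2.imread("pics/side1.png")[60:300,130:420]
b=cv2.resize(b,(290,220)) if 0 else b
h=240;a=cv2.copyMakeBorder(a,0,20,0,0,0)
cv2.imwrite("pics/c1.png",cv2.resize(np.hstack([a,b]),None,fx=1.4,fy=1.4,interpolation=cv2.INTER_CUBIC))
print(arm.state()["time_s"],arm.state()["tcp_pos"])
```

```text
3.95 [553.75890573 121.90712941 120.34715078]
```

View pics/c1.png

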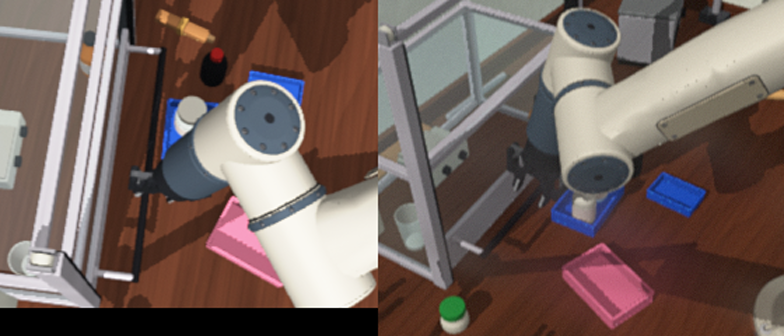

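The crop shows the open gripper above the handle bar at about (142,185), clear of the bottle and rail. I'll grip and raise next.

Run:
```python
from h import *; from rig import arm,claw,eyes
T=.3;Y=80
print(arm.move_l(*hpose(T,Y,70,0,-1),max_speed=80,until_force=15))
claw.set_gripper(5); s=arm.state(); print(s["gripper_width"],s["grip_force"],s["contact_force"],s["tcp_pos"])
print(arm.move_l(*hpose(T,Y,305,0,-1),max_speed=90,until_force=40))
s=arm.state(); print(s["contact_force"],s["tcp_pos"],hpose(T,Y,305,0,-1)[0],s["time_s"])
for n in("scene","side"):
    s=eyes.snapshot(n); cv2.imwrite(f"pics/{n}2.png",s["frame"][:,:,::-1]); np.savez(f"{n}2.npz",**s)
```

```text
False
12.632399384336802 58.26137959957123 [ 8.17523129 -2.83593742 -0.08347565] [576.38567802 124.0636273   54.27668782]
True
[2.8583653  0.95567569 0.93191956] [576.25238719 123.96374624 278.862274  ] [573.6298635  123.18350206 287.13520765] 7.7583
```

View pics/side2.png

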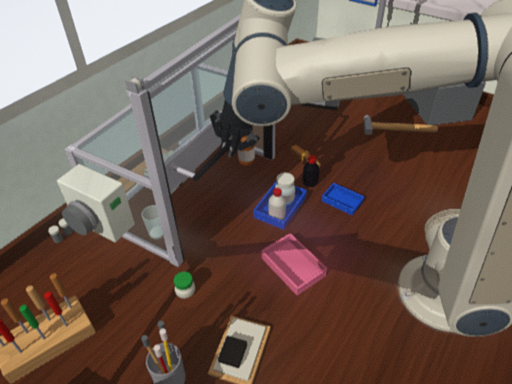

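The side view shows the sash up, the hand at about (235,130) clear of the crossbar, and the tray load undisturbed. Before the push pose, I'll work out a simple kinematic model to check forearm heights.

```bash
cat > fk.py <<'E'
from h import *
from scipy.optimize import least_squares
def fk(p,q,s,full=False):
    r0,y0,h0,a2,a3,e3,d,L=p; E=R.from_euler
    el=np.array([r0,y0,h0])+E('y',q[1]).apply([0,0,a2]); F=E('y',q[1]-q[2]); Q=E('x',s*q[3])
    w0=el+F.apply([a3,0,e3]); w=w0+F.apply(Q.apply([0,d,0])); t=w+F.apply(Q.apply(E('y',-q[4]).apply([L,0,0])))
    B=E('z',q[0]); return [B.apply(v) for v in (el,w0,w,t)] if full else B.apply(t)
E
python3 - <<'E'
from fk import *; from rig import arm,claw,eyes
import pickle
D=[]
for t in (0,.3,.9,1.):
  for x in (-250,-150,-50):
    for y in (-58,60):
      for h in (60,200):
        P=pp(t,0,x,y,h); k=arm.ik(*P)
        if k is not None: D.append((np.array(k),P[0]))
best=None
for s in (1,-1):
  f=lambda p:np.concatenate([fk(p,q,s)-x for q,x in D])
  r=least_squares(f,[0,0,350,300,350,0,-60,250],x_scale=100); print(s,len(D),np.round(r.x),np.abs(r.fun).max())
  if best is None or r.cost<best[0]: best=(r.cost,r.x,s)
pickle.dump(best,open("fk.pkl","wb"))
for t,ph in((.9,0),(.9,.15),(1.,.1),(.8,.15)):
  for x,h in((-240,15),(-240,150),(-100,15),(30,15)):
    k=arm.ik(*pp(t,ph,x,-58,h))
    print(t,ph,x,h, None if k is None else (np.round(k,2),[np.round(v).astype(int).tolist() for v in fk(best[1],k,best[2],True)]))
E
```

```text
1 35 [ 217.   29. -343.  399.  227.   70. -181. -132.] 208.94186811443132
-1 35 [   0.   -0.  148.  521.  401.   -0. -154.  362.] 3.637978807091713e-12
0.9 0 -240 15 (array([-0.75,  0.22, -0.95, -1.97, -0.68,  1.09]), [[83, -77, 657], [198, -184, 288], [142, -51, 232], [425, -28, 7]])
0.9 0 -240 150 None
0.9 0 -100 15 (array([-0.43,  0.33, -0.68, -2.14, -0.48,  0.96]), [[154, -71, 641], [347, -161, 301], [282, -39, 232], [565, -16, 7]])
0.9 0 30 15 (array([-0.21,  0.45, -0.34, -1.96, -0.25,  0.58]), [[222, -48, 617], [498, -107, 333], [412, -29, 232], [694, -5, 7]])
0.9 0.15 -240 15 (array([-0.7 ,  0.22, -0.85, -1.74, -0.69,  0.92]), [[86, -73, 657], [234, -197, 305], [149, -91, 232], [425, -26, 7]])
0.9 0.15 -240 150 None
0.9 0.15 -100 15 (array([-0.4 ,  0.33, -0.58, -1.82, -0.5 ,  0.71]), [[156, -66, 640], [382, -161, 323], [288, -80, 232], [564, -15, 7]])
0.9 0.15 30 15 (array([-0.19,  0.46, -0.28, -1.63, -0.32,  0.34]), [[226, -43, 615], [518, -98, 346], [418, -69, 232], [694, -4, 7]])
1.0 0.1 -240 15 (array([-0.93,  0.42, -0.97, -1.91, -0.93,  1.37]), [[127, -169, 624], [170, -2
[... 179 characters left out ...]

1.0 0.1 -100 15 (array([-0.55,  0.42, -0.71, -2.11, -0.72,  1.13]), [[182, -112, 623], [326, -201, 259], [266, -70, 204], [565, -15, 8]])
1.0 0.1 30 15 (array([-0.35,  0.51, -0.41, -2.1 , -0.51,  0.9 ]), [[239, -86, 603], [468, -169, 285], [395, -59, 204], [695, -4, 8]])
0.8 0.15 -240 15 (array([-0.45,  0.11, -0.77, -1.55, -0.47,  0.48]), [[51, -24, 666], [281, -134, 356], [171, -86, 258], [424, -26, 6]])
0.8 0.15 -240 150 None
0.8 0.15 -100 15 (array([-0.18,  0.28, -0.5 , -1.46, -0.29,  0.18]), [[140, -25, 649], [420, -76, 367], [311, -75, 258], [564, -15, 6]])
0.8 0.15 30 15 (array([ 0.02,  0.44, -0.26, -1.07, -0.17, -0.35]), [[220, 5, 620], [526, 12, 362], [440, -64, 258], [693, -4, 6]])
```

```bash
cat >> fk.py <<'E'
import pickle
_,PAR,SG=pickle.load(open("fk.pkl","rb"))
def show(qa,qb,n=7):
    for u in np.linspace(0,1,n):
        print(round(u,2),[np.round(v).astype(int).tolist() for v in fk(PAR,np.array(qa)*(1-u)+np.array(qb)*u,SG,True)[1:]])
E
python3 - <<'E'
from fk import *; from rig import arm,claw,eyes
claw.set_gripper(50)
p=arm.state()["tcp_pos"]; q,z=quat(.3,False,-1)
arm.move_l(p-95*z,max_speed=150)
q0=arm.state()["joint_positions"]
for f in (1,-1):
    k=arm.ik(*pp(.25,0,-245,-58,150,f)); k2=arm.ik(*pp(.25,0,-245,-58,13,f)); k3=arm.ik(*pp(.25,0,-105,-58,13,f))
    print(f,k,k2,k3)
show(q0,k); s=eyes.snapshot("side"); np.savez("side3.npz",**s); cv2.imwrite("pics/side3.png",s["frame"][:,:,::-1])
print(arm.state()["time_s"])
E
```

```text
1 [ 0.38061757 -0.14105256 -0.63137461  0.09750024 -0.84345414 -1.92528527] [ 0.37195692  0.07756231 -0.90532936  0.20485952 -0.354743   -2.04433574] [ 0.2844817   0.31750871 -0.53843739  0.10944329 -0.47216478 -1.86439084]
-1 [ 0.38061757 -0.14105256 -0.63137461  0.09750024 -0.84345414  1.21630738] [ 0.37195692  0.07756231 -0.90532936  0.20485952 -0.354743    1.09725692] [ 0.2844817   0.31750871 -0.53843739  0.10944329 -0.47216478  1.27720181]
0.0 [[358, 241, 691], [442, 113, 714], [547, 122, 367]]
0.17 [[351, 219, 655], [433, 89, 677], [536, 97, 330]]
0.33 [[341, 196, 619], [420, 65, 639], [520, 72, 291]]
0.5 [[327, 173, 582], [402, 39, 601], [500, 46, 252]]
0.67 [[309, 150, 546], [381, 14, 563], [475, 21, 213]]
0.83 [[287, 127, 510], [354, -11, 525], [446, -4, 175]]
1.0 [[260, 104, 475], [324, -36, 488], [413, -29, 137]]
9.1417
```

Run:
```python
from fk import *; from rig import arm,claw,eyes
Y=-58
arm.move_ptp(*pp(.25,0,-245,Y,150,-1)); claw.set_gripper(85)
arm.move_l(*pp(.25,0,-245,Y,13,-1),max_speed=120)
s=arm.state();print(s["tcp_pos"],s["contact_force"])
print(arm.move_l(*pp(.25,0,-115,Y,13,-1),max_speed=60,until_force=30))
s=arm.state();print(s["tcp_pos"],s["contact_force"],s["time_s"])
arm.move_l(*pp(.25,0,-160,Y,13,-1),max_speed=100)
for n in("scene","side"):
    s=eyes.snapshot(n); cv2.imwrite(f"pics/{n}4.png",s["frame"][:,:,::-1]); np.savez(f"{n}4.npz",**s)
s=dict(np.load("scene4.npz")); c=max(blobs(s,*BLUE),key=lambda c:-abs(onz(s,c.mean(0)[0],32)[1]+10))
q=np.array([onz(s,p[0],32)[:2] for p in c],np.float32); print(cv2.minAreaRect(q))
q0=arm.state()["joint_positions"]
for f in(1,-1):
  k=arm.ik(*pp(.95,0,-160,Y,15,f)); print(f,k)
  if k is not None and f==1: show(q0,k)
cv2.imwrite("pics/c4.png",np.hstack([cv2.imread("pics/scene4.png")[60:310,130:430],cv2.imread("pics/side4.png")[60:310,130:430]]))
```

```text
[413.68046563 -28.37081332   0.86969559] [ 1.0979628  -0.62994221 -0.19687449]
False
[539.84261393 -19.0517852   -1.11667137] [-10.04406633  -0.32100968   6.25120313] 14.725
((563.1365356445312, -17.312339782714844), (37.36141586303711, 160.1666259765625), 4.5949931144714355)
1 [-0.63264316  0.34731283 -0.87003397 -2.1835748  -0.71004534  1.21524247]
0.0 [[346, 112, 338], [410, -29, 351], [499, -21, 1]]
0.17 [[353, 55, 324], [346, -98, 302], [394, -50, -53]]
0.33 [[350, -1, 310], [272, -125, 262], [317, -19, -82]]
0.5 [[338, -55, 297], [212, -116, 233], [297, 38, -84]]
0.67 [[317, -104, 284], [180, -85, 217], [339, 79, -63]]
0.83 [[289, -149, 273], [182, -55, 214], [422, 66, -30]]
1.0 [[255, -187, 262], [212, -45, 218], [505, -21, 7]]
-1 [-0.63264316  0.34731283 -0.87003397 -2.1835748  -0.71004534 -1.92635018]
```

View pics/c4.png

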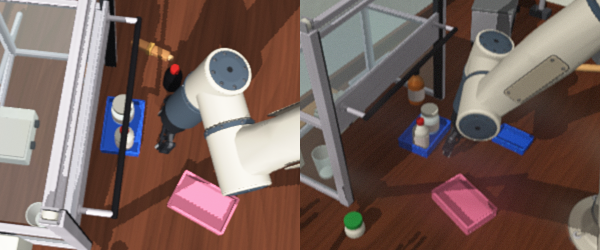

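The crop shows the tray now under the raised handle, with the jar (122,105) and bottle (123,135) standing. The direct reconfiguration would dip into the bench, so I'll plan a raised detour.

Run:
```python
from fk import *; from rig import arm
A=arm.ik(*pp(.25,0,-200,-58,330,-1)); print(A)
kf=np.array(arm.ik(*pp(.95,0,-165,-58,17,1)))
for d2,d3 in((-.5,0),(-.3,.3),(0,.5),(0,.8)):
    B=kf+[0,d2,d3,0,0,0]; print("B",d2,d3)
    if A is not None: show(A,B,6)
    show(B,kf,4)
```

```text
[ 0.34216861 -0.12376053 -0.14077882  0.0657988  -1.31237798  1.3018388 ]
B -0.5 0
0.0 [[317, 113, 658], [369, -32, 668], [458, -25, 317]]
0.2 [[324, 48, 602], [336, -96, 546], [401, 40, 216]]
0.4 [[310, -16, 548], [272, -118, 439], [388, 110, 183]]
0.6 [[278, -70, 495], [207, -99, 361], [426, 136, 195]]
0.8 [[231, -110, 446], [166, -53, 317], [485, 87, 219]]
1.0 [[175, -130, 401], [160, -11, 304], [513, -31, 225]]
0.0 [[175, -130, 401], [160, -11, 304], [513, -31, 225]]
0.33 [[206, -153, 361], [179, -25, 279], [518, -35, 153]]
0.67 [[232, -172, 315], [195, -37, 251], [514, -32, 80]]
1.0 [[251, -186, 265], [207, -46, 220], [500, -21, 9]]
B -0.3 0.3
0.0 [[317, 113, 658], [369, -32, 668], [458, -25, 317]]
0.2 [[345, 51, 613], [359, -92, 556], [430, 45, 228]]
0.4 [[356, -18, 567], [322, -121, 457], [448, 107, 206]]
0.6 [[347, -87, 523], [284, -118, 385], [513, 115, 229]]
0.8 [[321, -152, 480], [265, -100, 345], [591, 37, 265]]
1.0 [[278, -207, 439], [271, -93, 335], [629, -117, 286]]
0.0 [[278, -207, 439], [271, -93, 335], [629, -117, 286]]
0.33 [[278, -207, 374], [255, -82, 286], [601,
[... 584 characters left out ...]
 124]]
0.67 [[299, -222, 294], [262, -87, 230], [582, -82, 59]]
1.0 [[251, -186, 265], [207, -46, 220], [500, -21, 9]]
B 0 0.8
0.0 [[317, 113, 658], [369, -32, 668], [458, -25, 317]]
0.2 [[378, 56, 630], [394, -87, 573], [478, 52, 250]]
0.4 [[425, -21, 599], [400, -125, 487], [546, 102, 245]]
0.6 [[452, -114, 563], [406, -149, 420], [651, 80, 284]]
0.8 [[455, -216, 524], [421, -174, 379], [755, -40, 337]]
1.0 [[432, -321, 481], [443, -221, 364], [804, -247, 375]]
0.0 [[432, -321, 481], [443, -221, 364], [804, -247, 375]]
0.33 [[388, -288, 389], [376, -171, 290], [730, -192, 221]]
0.67 [[326, -242, 316], [295, -111, 241], [627, -115, 96]]
1.0 [[251, -186, 265], [207, -46, 220], [500, -21, 9]]
```

Run:
```python
from fk import *; from rig import arm,claw,eyes
Y=-58
A=np.array(arm.ik(*pp(.25,0,-200,Y,330,-1))); kf=np.array(arm.ik(*pp(.95,0,-175,Y,14,1)))
B=kf+[0,-.5,0,0,0,0]
print(np.round(kf,2))
arm.set_joints(A); arm.set_joints(B); arm.set_joints(kf)
s=arm.state(); print(s["tcp_pos"],s["contact_force"],s["time_s"])
for n in("scene","side"):
    s=eyes.snapshot(n); cv2.imwrite(f"pics/{n}5.png",s["frame"][:,:,::-1])
cv2.imwrite("pics/c5.png",np.hstack([cv2.imread("pics/scene5.png")[60:310,130:430],cv2.imread("pics/side5.png")[60:310,130:430]]))
```

```text
[-0.67  0.35 -0.9  -2.17 -0.74  1.24]
[490.70303077 -22.14184582   6.99727307] [-0.128015   -0.65683132  1.12250062] 19.3917
```

View pics/c5.png

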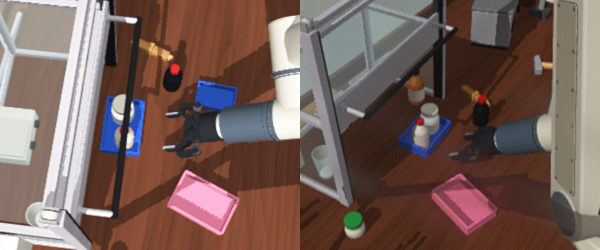

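The open fingers sit behind the tray (tips around (175,115) and (175,150)), clear of the black bottle and the small tray. I'll push it in.

Run:
```python
from fk import *; from rig import arm,claw,eyes
Y=-58
print(arm.move_l(*pp(.95,0,30,Y,14,1),max_speed=60,until_force=30))
s=arm.state(); print(s["tcp_pos"],pp(.95,0,30,Y,14,1)[0],s["contact_force"],s["time_s"])
for n in("scene","side"):
    s=eyes.snapshot(n); cv2.imwrite(f"pics/{n}6.png",s["frame"][:,:,::-1]); np.savez(f"{n}6.npz",**s)
cv2.imwrite("pics/c6.png",np.hstack([cv2.imread("pics/scene6.png")[60:310,80:380],cv2.imread("pics/side6.png")[60:310,100:400]]))
```

```text
False
[693.58056134  -4.58338721   5.98093255] [694.65188256  -5.30101622   6.43811984] [-9.14519728 -0.57741821  7.72353615] 23.0583
```

View pics/c6.png

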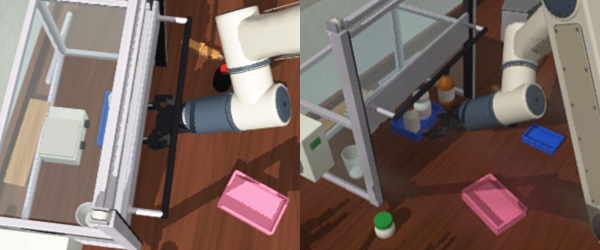

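The tray is through the opening, with its far rim at crop (103,118) just short of the hotplate, and the jar and bottle are upright. I'll retract and measure.

Run:
```python
from fk import *; from rig import arm,claw,eyes
Y=-58
arm.move_l(*pp(.95,0,-175,Y,14,1),max_speed=150)
for n in("scene","side"):
    s=eyes.snapshot(n); cv2.imwrite(f"pics/{n}7.png",s["frame"][:,:,::-1]); np.savez(f"{n}7.npz",**s)
    for c in blobs(s,(100,80,40),(128,255,255),8)[:6]:
        q=np.array([onz(s,p[0],32) for p in c])-O; xc=q@CX; yc=q@CY
        print(n,cv2.contourArea(c),np.round([xc.min(),xc.max(),yc.min(),yc.max()]),"near edge z0:",end=" ")
        q=np.array([onz(s,p[0],0) for p in c])-O; print(np.round((q@CX).min()))
print(arm.state()["time_s"])
cv2.imwrite("pics/c7.png",cv2.resize(cv2.imread("pics/side7.png")[90:240,150:400],(800,480),interpolation=cv2.INTER_CUBIC))
```

```text
scene 936.5 [-358. -245. -215. -128.] near edge z0: -364.0
scene 248.0 [ 120.  136. -138.   20.] near edge z0: 126.0
side 614.0 [  11.  131. -137.   41.] near edge z0: 31.0
side 457.0 [ -173.    12. -1640. -1144.] near edge z0: -159.0
side 42.5 [  103.   246. -1675. -1597.] near edge z0: 126.0
side 21.5 [ -489.  -452. -1197. -1156.] near edge z0: -486.0
side 11.0 [ -521.  -501. -1240. -1189.] near edge z0: -519.0
24.775
```

View pics/c7.png

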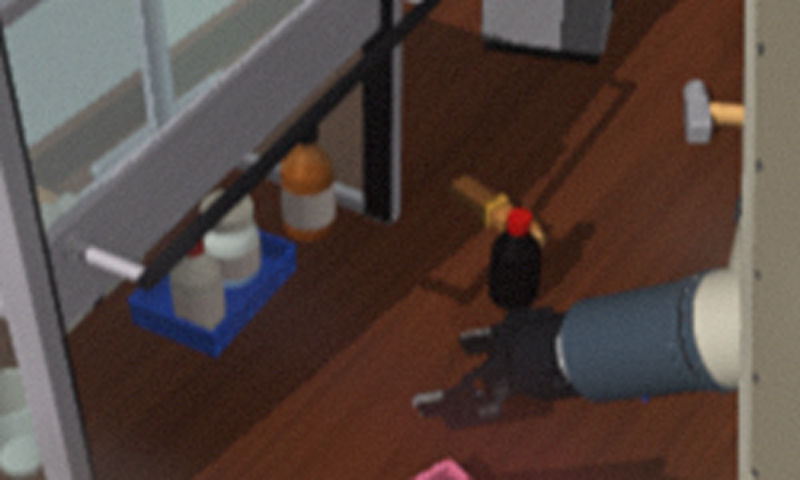

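The side crop shows the tray fully behind the sash line, jar and bottle standing. Its near edge measures about 31 mm inside and its far edge about 133 mm. I'll regrip and lower.

Run:
```python
from fk import *; from rig import arm,claw,eyes
Y=-58
kf=arm.state()["joint_positions"]; A=np.array(arm.ik(*pp(.25,0,-200,Y,330,-1)))
B=kf+[0,-.5,0,0,0,0]; A=np.array([.342,-.124,-.141,.066,-1.312,1.302])
arm.set_joints(B); arm.set_joints(A); claw.set_gripper(50)
q,z=quat(.3,False,-1); G=np.array([576.25,123.96,278.86])
arm.move_ptp(G-95*z,q)
print(arm.move_l(G,max_speed=100,until_force=15))
claw.set_gripper(5); s=arm.state(); print(s["gripper_width"],s["grip_force"],s["contact_force"],s["tcp_pos"])
print(arm.move_l(G-[0,0,195],max_speed=80,until_force=60)); print(arm.state()["tcp_pos"])
P=arm.state()["tcp_pos"].copy(); P[2]=50
print(arm.move_l(P,max_speed=25,until_force=20))
s=arm.state(); print(s["tcp_pos"],s["contact_force"],s["time_s"])
```

```text
False
12.405070199020996 58.276416063308716 [-2.32304884  0.03511608  1.82053229] [576.11555872 124.01997316 279.28458226]
False
[576.15035648 123.98226568  83.77101909]
False
[576.17364966 123.99719228  49.99466055] [-4.80901879  2.16385094  3.60614083] 35.1833
```

Run:
```python
from fk import *; from rig import arm,claw,eyes
P=arm.state()["tcp_pos"].copy(); P[2]=36
print(arm.move_l(P,max_speed=20,until_force=25))
s=arm.state(); print(s["tcp_pos"],s["contact_force"],s["time_s"])
s=eyes.snapshot("side"); np.savez("side8.npz",**s)
cv2.imwrite("pics/c8.png",cv2.resize(s["frame"][90:270,130:370,::-1],(800,600),interpolation=cv2.INTER_CUBIC))
```

```text
True
[576.16197024 124.01002969  39.30047601] [-3.0264802   0.04709257  6.81485355] 35.7667
```

View pics/c8.png

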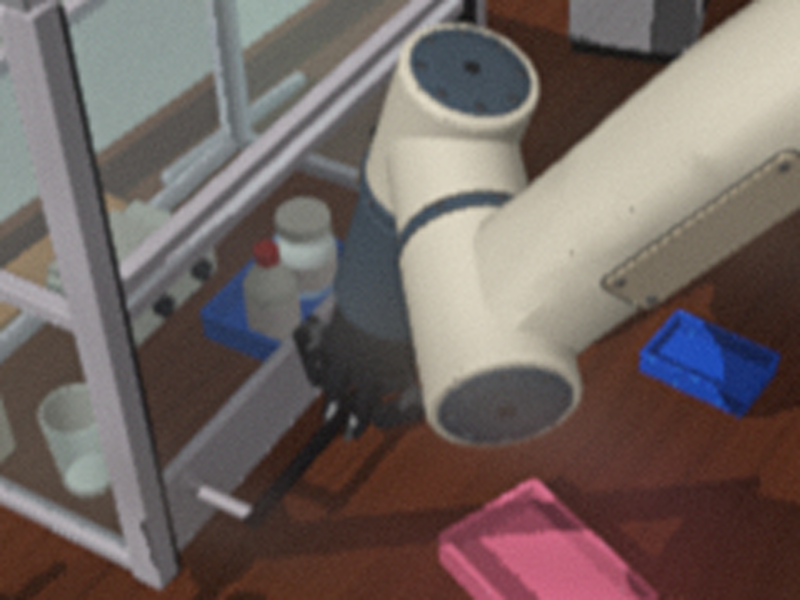

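Run:
```python
from fk import *; from rig import arm,claw,eyes
claw.set_gripper(50); q,z=quat(.3,False,-1)
P=arm.state()["tcp_pos"]; arm.move_l(P-85*z,max_speed=120); arm.move_l(P-85*z+[-80,60,180],max_speed=200)
S={n:eyes.snapshot(n) for n in("scene","side")}
for n in S: np.savez(f"{n}9.npz",**S[n])
print(arm.state()["time_s"],arm.state()["tcp_pos"])
a=S["scene"]["frame"][90:310,40:340,::-1];b=S["side"]["frame"][60:280,60:360,::-1]
cv2.imwrite("pics/c9.png",cv2.resize(np.hstack([a,b]),(800,293),interpolation=cv2.INTER_CUBIC))
# handle height: fit dark bar line in side view, find z making it agree with scene line
for k in (0,9):
    s=dict(np.load(f"side{k}.npz")); t=dict(np.load(f"scene{k}.npz"))
    def proj(s,p):
        c=np.linalg.inv(s["world_from_camera"])@np.r_[p,1]; return np.array([s["fx"]*c[0]/c[2]+s["cx"],s["fy"]*c[1]/c[2]+s["cy"]])
    def bar(s,ax):  # darkness profile along a perpendicular search, per yc
        out=[]
        g=s["frame"].max(2).astype(float)
        for yc in (-150,-120,150,170,190):
            best=[]
            a=proj(s,W(-75,yc,70))
            for o in range(-14,15):
                u=a.copy(); u[ax]+=o; best.append(cv2.getRectSubPix(g.astype(np.float32),(1,1),tuple(map(float,u)))[0,0])
            w=np.clip(55-np.array(best),0,None); 
            out.append(np.round((w*np.arange(-14,15)).sum()/w.sum(),1) if w.sum()>20 else None)
        return out
    print(k,"scene du",bar(t,0),"side dv",bar(s,1), "side px per mm z",proj(s,W(-75,150,71))-proj(s,W(-75,150,70)))
```

```text
38.4083 [470.04125621 181.05106295 298.18143972]
0 scene du [np.float64(0.1), np.float64(-0.0), np.float64(-0.0), np.float64(0.0), np.float64(-0.0)] side dv [np.float64(-1.1), np.float64(-3.9), np.float64(-3.1), np.float64(-3.4), np.float64(-4.0)] side px per mm z [-0.02733135 -0.24503135]
9 scene du [np.float64(0.4), np.float64(0.3), np.float64(0.2), np.float64(0.6), np.float64(0.3)] side dv [np.float64(-0.5), np.float64(-4.5), np.float64(0.9), np.float64(0.4), np.float64(-0.0)] side px per mm z [-0.02733135 -0.24503135]
```

View pics/c9.png

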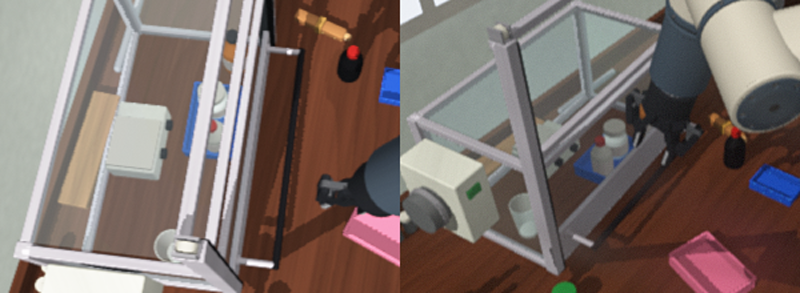

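The sash is down: in the side view the bar now matches 70 mm, against about 85 mm at the start. The tray is inside with the jar (210,95) and bottle (208,130) upright, and the other items are undisturbed.

```bash
python3 -c "
from rig import ticket
print(ticket.close_job())"
```

```text
the job is handed in; nothing more can be done
None
```

The job is handed in at about 38 s on the robot's clock: the tray is wholly inside the cabinet with its jar and bottle standing, the sash is fully shut by the camera check, and no listed item was seen to have moved.

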